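# Pack out the one-handed prep board and set the shaker to pour

## Task

Get the shaker jar ready to pour with one hand: slip packing plates from the caddy, one at a time, upright and right down onto the board between the jar and the sprung jaw, until the jar feels snugly clamped against the fence; plates that are not needed stay in the caddy. Only then turn the jar's dial cap so that its opening lies over the pour hole at the front. Keep the jar standing against the fence with its front to the front of the board, disturb nothing else and let go of everything.

Things in the scene. Friction and masses are not known exactly. Their poses are not given: they have to be found in the camera images.
- prep_board: One-handed preparation board of brown wood, fixed, 160 (x) x 270 (y) mm; origin under its middle at worktop height, deck 20 mm above it. On it, along y: a fixed upright fence at +y, the shaker jar, the gap to be packed, and a sprung jaw that faces the fence. The deck beyond y = -60 mm has only a low corner ledge
- fence_foot (a point): Point on the board's deck at the foot of the fence's inner face, in its middle (board x = 0, y = +100, z = +20 mm). The fence is an upright wooden wall, 80 mm wide, 14 mm thick behind this face, rising 84 mm above the deck; its inner face looks towards the board's -y
- gap_mark (a point): Fixed point of the deck (board x = 0, y = +35, z = +20 mm) near the jaw: a smooth metal shoe, 48 mm wide, centred on x = 0, upright to 22 mm above the deck, then bending into a lip that flares 16 mm away from the fence, up to 67 mm. At rest its face stands at a board y of +22 to +43 mm, different each time, not reported; with the jar (50 mm) against the fence, 7 to 28 mm remain to be filled
- shaker_jar: White round shaker jar, 0.28 to 0.46 kg, standing loose on the board 1 to 5 mm off the fence, up to 0.06 rad askew: body 50 mm across, 88 mm tall, then the dial cap, 117 mm in all. Origin at the centre of its underside, z up, front -x. Pour hole under the cap at the front, 12 mm off the axis, marked by a small rib on the side below the cap; fine sprinkle holes 120 degrees counter-clockwise of it
- dial (a joint): Turn of the dial cap about the jar's upright axis, rad, counter-clockwise from above positive. 0: the cap's opening lies over the pour hole at the jar's front (-x). Starts between 0.65 and 1.25, the opening towards the jar's -y side, so it is turned back clockwise. Stiff (0.10 N m), stays where it is left; a loose jar turns along with it
- dial_top (a point): Centre of the top of the dial cap: a dark metal ribbed cylinder, 48 mm across, reaching 26 mm down from this point to just above the jar's shoulder, with a wedge-shaped opening (about 75 degrees) in its top
- caddy: Dark wooden caddy, fixed, 76 (x) x 118 (y) mm, origin under its middle; four slots along x at y = -39, -13, +13, +39 mm, slot floors 10 mm and ribs 45 mm above the worktop, open above; a packing plate stands in each
- plate_1: Packing plate of pale wood, one of four alike, 60 (x) x 10 (y, thickness) x 84 mm (z, tall), 45 g, its lowest 5 mm thinned to 6 mm; upright in the caddy's slot at y = -39 mm. Origin at the middle of its lower edge; grip it near the top by its two 60 mm apart ends, which stand clear of jar and shoe
- plate_2: Packing plate of pale wood, one of four alike, 60 (x) x 10 (y, thickness) x 84 mm (z, tall), 45 g, its lowest 5 mm thinned to 6 mm; upright in the caddy's slot at y = -13 mm. Origin at the middle of its lower edge; the jaw's shoe, pressed by 6 N at rest, yields up to 15 mm (10 N) to let in the plate that makes the jar snug
- plate_3: Packing plate of pale wood, one of four alike, 60 (x) x 10 (y, thickness) x 84 mm (z, tall), 45 g, its lowest 5 mm thinned to 6 mm; upright in the caddy's slot at y = +13 mm. Origin at the middle of its lower edge
- plate_4: Packing plate of pale wood, one of four alike, 60 (x) x 10 (y, thickness) x 84 mm (z, tall), 45 g, its lowest 5 mm thinned to 6 mm; upright in the caddy's slot at y = +39 mm. Origin at the middle of its lower edge
- the_mug: cream mug with a navy line, 82 x 109 x 92 mm (bystander; origin under its middle)
- cup: pink mug, 84 x 121 x 101 mm (bystander; origin under its middle)
- shaker: small pepper shaker with a grey top, 44 mm across, 90 mm tall (bystander; origin under its middle)
- tumbler: clear drinking glass, 81 mm across, 91 mm tall (bystander; origin under its middle)
- mill: dark wooden mill, 58 mm across, 170 mm tall (bystander; origin under its middle)
- glass_jar: empty glass jar with a grey lid, 72 mm across, 112 mm tall (bystander; origin under its middle)

How it is judged (in metres and radians):
On the way:
1. jar clamped against the fence by seated plates (2 N or more on the jar), the other plates in the caddy, fingers off, dial still above 0.4 rad ((contact force between plate_1 and shaker_jar above 2 N or contact force between plate_2 and shaker_jar above 2 N or contact force between plate_3 and shaker_jar above 2 N or contact force between plate_4 and shaker_jar above 2 N) and ((z of plate_1 in the frame of prep_board between 0.017 and 0.023 m and x of plate_1 in the frame of prep_board between -0.012 and 0.012 m and y of plate_1 in the frame of prep_board between 0.005 and 0.053 m and angle between plate_1's own z axis and vertical below 0.07 rad) or (horizontal distance between plate_1 and caddy below 0.055 m and z of plate_1 in the frame of caddy between 0.005 and 0.018 m and angle between plate_1's own z axis and vertical below 0.15 rad)) and ((z of plate_2 in the frame of prep_board between 0.017 and 0.023 m and x of plate_2 in the frame of prep_board between -0.012 and 0.012 m and y of plate_2 in the frame of prep_board between 0.005 and 0.053 m and angle between plate_2's own z axis and vertical below 0.07 rad) or (horizontal distance between plate_2 and caddy below 0.055 m and z of plate_2 in the frame of caddy between 0.005 and 0.018 m and angle between plate_2's own z axis and vertical below 0.15 rad)) and ((z of plate_3 in the frame of prep_board between 0.017 and 0.023 m and x of plate_3 in the frame of prep_board between -0.012 and 0.012 m and y of plate_3 in the frame of prep_board between 0.005 and 0.053 m and angle between plate_3's own z axis and vertical below 0.07 rad) or (horizontal distance between plate_3 and caddy below 0.055 m and z of plate_3 in the frame of caddy between 0.005 and 0.018 m and angle between plate_3's own z axis and vertical below 0.15 rad)) and ((z of plate_4 in the frame of prep_board between 0.017 and 0.023 m and x of plate_4 in the frame of prep_board between -0.012 and 0.012 m and y of plate_4 in the frame of prep_board between 0.005 and 0.053 m and angle between plate_4's own z axis and vertical below 0.07 rad) or (horizontal distance between plate_4 and caddy below 0.055 m and z of plate_4 in the frame of caddy between 0.005 and 0.018 m and angle between plate_4's own z axis and vertical below 0.15 rad)) and z of shaker_jar in the frame of prep_board between 0.017 and 0.0225 m and y of shaker_jar in the frame of prep_board between 0.0725 and 0.0775 m and x of shaker_jar in the frame of prep_board between -0.012 and 0.012 m and angle between the x axis of shaker_jar and the x axis of prep_board, either way round below 0.15 rad and angle between shaker_jar's own z axis and vertical below 0.05 rad and value of joint dial above 0.4 rad and contact force between the fingers and anything else below 0.5 N), for 0.2 s.
At the end, for the whole second after the job is handed in: Jar upright, its front within 0.15 rad of the board's -x, within 2.5 mm of the fence, clamped by a plate with at least 2 N; each plate upright, either down on the deck in the gap (3 mm; centred within 12 mm) or in the caddy; dial within 0.14 rad of the pour hole; all released and at rest ((contact force between plate_1 and shaker_jar above 2 N or contact force between plate_2 and shaker_jar above 2 N or contact force between plate_3 and shaker_jar above 2 N or contact force between plate_4 and shaker_jar above 2 N) and ((z of plate_1 in the frame of prep_board between 0.017 and 0.023 m and x of plate_1 in the frame of prep_board between -0.012 and 0.012 m and y of plate_1 in the frame of prep_board between 0.005 and 0.053 m and angle between plate_1's own z axis and vertical below 0.07 rad) or (horizontal distance between plate_1 and caddy below 0.055 m and z of plate_1 in the frame of caddy between 0.005 and 0.018 m and angle between plate_1's own z axis and vertical below 0.15 rad)) and ((z of plate_2 in the frame of prep_board between 0.017 and 0.023 m and x of plate_2 in the frame of prep_board between -0.012 and 0.012 m and y of plate_2 in the frame of prep_board between 0.005 and 0.053 m and angle between plate_2's own z axis and vertical below 0.07 rad) or (horizontal distance between plate_2 and caddy below 0.055 m and z of plate_2 in the frame of caddy between 0.005 and 0.018 m and angle between plate_2's own z axis and vertical below 0.15 rad)) and ((z of plate_3 in the frame of prep_board between 0.017 and 0.023 m and x of plate_3 in the frame of prep_board between -0.012 and 0.012 m and y of plate_3 in the frame of prep_board between 0.005 and 0.053 m and angle between plate_3's own z axis and vertical below 0.07 rad) or (horizontal distance between plate_3 and caddy below 0.055 m and z of plate_3 in the frame of caddy between 0.005 and 0.018 m and angle between plate_3's own z axis and vertical below 0.15 rad)) and ((z of plate_4 in the frame of prep_board between 0.017 and 0.023 m and x of plate_4 in the frame of prep_board between -0.012 and 0.012 m and y of plate_4 in the frame of prep_board between 0.005 and 0.053 m and angle between plate_4's own z axis and vertical below 0.07 rad) or (horizontal distance between plate_4 and caddy below 0.055 m and z of plate_4 in the frame of caddy between 0.005 and 0.018 m and angle between plate_4's own z axis and vertical below 0.15 rad)) and z of shaker_jar in the frame of prep_board between 0.017 and 0.0225 m and y of shaker_jar in the frame of prep_board between 0.0725 and 0.0775 m and x of shaker_jar in the frame of prep_board between -0.012 and 0.012 m and angle between the x axis of shaker_jar and the x axis of prep_board, either way round below 0.15 rad and angle between shaker_jar's own z axis and vertical below 0.05 rad and value of joint dial between -0.14 and 0.14 rad and linear speed of each of shaker_jar, plate_1, plate_2, plate_3, plate_4 below 0.02 m/s); the robot touches nothing.
It fails at once if the jar is tipped or twisted round by more than 0.25 rad (angle between shaker_jar's own z axis and vertical above 0.25 rad or angle between the x axis of shaker_jar and the x axis of prep_board, either way round above 0.25 rad).
It fails at once if a bystander is pushed more than 30 mm (distance of the_mug from where it was at the start of the episode above 0.03 m or distance of cup from where it was at the start of the episode above 0.03 m or distance of shaker from where it was at the start of the episode above 0.03 m or distance of tumbler from where it was at the start of the episode above 0.03 m or distance of mill from where it was at the start of the episode above 0.03 m or distance of glass_jar from where it was at the start of the episode above 0.03 m).
It also fails if it takes over 72 s, if anything falls off the work surface, if the arm or the gripper's body presses on something with over 40 N, if the wrist force passes 120 N, or if a joint passes its speed limit or range.

## Robot

A 6-joint arm with a two-finger parallel gripper is mounted at the origin on a cart in front of the work surface, level with it; the furniture and walls round the work are solid. World frame = base frame: x ahead of the robot, y to its left, z up, the work surface at z = 0. Lengths are in mm, angles in degrees, forces in N, time in s.
With the tool pointing down it reaches from about 375 to 975 mm from the base axis. Payload 3.8 kg.
Tool frame: the origin (TCP) lies at the very end of the fingers, on their centre line; the grasp point (between the pads) lies 19 mm behind it; z points along the fingers, y is the line along which they close (so a half turn about z gives the same grasp; the last joint's range is limited). The gripper opens to 85 mm and grips with 20 to 120 N. Pads are 22 mm wide; open, the fingers measure 114 mm over their backs; the gripper's body (76 mm by 85 mm) begins 54 mm behind the grasp point. The pads swing forward as they close: fully open they stand 13 mm farther back than shut.
Start: joints at [71.912, 15.12, 91.902, -0, 72.978, -2.114], TCP at [185.759, 648.931, 200.88] pointing down, gripper open.
Joint ranges: [-150.88, 150.88], [-54.13, 125.18], [17.81, 147.31], [-75.09, 255.09], [0, 152.58], [-146.25, 146.25]. Speed limits (degrees/s): [147.25, 147.25, 180, 180, 180, 180].

## Interface

Orientations are given as [roll, pitch, yaw] about the fixed x, y, z axes, in that order (R = Rz(yaw) Ry(pitch) Rx(roll)).
In Python, from workcell import manip gives the robot as it stands.
- The arm moves only by the tool drive_effector, called after "Call:" as name(argument=value, ...), one argument or row to a line, values as JSON. Schema: {"type":"object","properties":{"plan":{"type":"array","items":{"type":"number"},"minItems":7,"maxItems":70},"only":{"type":"string"},"quiet":{"type":"boolean"},"lines":{"type":"string"}},"required":["plan"],"additionalProperties":false}. plan is one flat list of numbers that holds 1 to 10 rows one after another, with no inner brackets; each row has 7 numbers: a rotation vector rx, ry, rz in units of 10 degrees, then dx, dy, dz in m, then the finger opening in mm; each row is the pose to reach, as a shift and turn from the pose commanded when the call began, along the tool's axes at that moment; what a row does not reach only later rows make up. A row lasts 1/12 s, in which the tool goes at most 41.7 mm and 7.16 degrees, less where a joint would pass 70% of its speed; a pose out of reach is approached as far as the arm can. The fingers move at their own pace and stop on an object; the grip force is fixed at half the most. Time passes only in rows, so rows that do not move let the fingers close. The tool returns the time, the measured TCP pose, the force, the opening and the grip force at its end. only (a regular expression) keeps the lines of the reply that match it, lines (a string "A,B") keeps lines A to B, and quiet returns only ok. Input that does not fit is refused with a message, and nothing moves.
- manip.state(): the state, without advancing time (a new reading comes with each control period).
- manip.grab_frame(name): name is "side" or "top"; returns the picture (384x512x3 uint8, blue, green, red); there is no depth.
- manip.get_calibration(name): a dict with "camera_matrix" (3x3 intrinsics, pixels), "dist" ([k1, k2, p1, p2, k3] as OpenCV has them; the pictures are not rectified), "world_from_camera" (4x4, takes a point from camera to world coordinates). Camera axes: x right, y up, looking along -z (the intrinsics and any distortion apply to the point x, -y, -z); pixel columns grow to the right and rows downward; lengths in mm; the calibration is good to about 2 mm. A picture is of the moment at which its call begins. get_calibration takes no time and is no camera call.
- manip.hand_in(): hands the job in; it is judged then, once.
The state is a dict: "clock": time; "q": joint angles; "joint_vel": joint speeds; "joint_torque": joint torques, N m; "position": TCP position; "eef_rot": TCP orientation; "ft_force": force on the tool from outside, world axes, zero at the start; "torque": the same for the moment, N m; "finger_gap": finger opening in mm; "gripper_force": force on a finger pad.
Only numpy, scipy, OpenCV 4.12 (cv2) and the standard library are available. Lean on these libraries where they do the work, as an engineer would, in place of code of your own. Each camera call takes 0.05 s, during which the arm holds its last target. There are 200 camera calls.

## Working session

There is one attempt and no reset: what is moved stays moved. The work goes in short steps, Python scripts to look and compute and a tool call to move; the robot and the scene stay as the last step left them, time stands still between calls to the robot, and variables do not carry over. Pictures are saved under pics/ and viewed, at most 10 in all, crops included, and the job is handed in when it is done.

```bash
ls; mkdir -p pics; cat > h.py <<'E'
import numpy as np, cv2
from workcell import manip
from scipy.spatial.transform import Rotation as R
def cal(n):
    c=manip.get_calibration(n); return np.array(c["camera_matrix"]),np.array(c["dist"]),np.array(c["world_from_camera"])
F=np.diag([1,-1,-1.])
def ray(n,px):
    K,d,T=cal(n); u=cv2.undistortPoints(np.array([[px]],float),K,d)[0,0]
    return T[:3,3],T[:3,:3]@F@np.array([u[0],u[1],1])
def at(n,px,z):
    o,v=ray(n,px); return (o+v*(z-o[2])/v[2]).round(1)
def proj(n,P):
    K,d,T=cal(n); P=np.atleast_2d(np.array(P,float)); c=(P-T[:3,3])@T[:3,:3]@F
    return cv2.projectPoints(c,np.zeros(3),np.zeros(3),K,d)[0][:,0].round(1)
E
python3 - <<'E'
from h import *
for n in("side","top"):
    im=manip.grab_frame(n); cv2.imwrite(f"pics/{n}0.png",im); cv2.imwrite(f"pics/{n}0b.png",cv2.resize(im,(800,600),interpolation=cv2.INTER_CUBIC))
    print(n,cal(n)[2].round(2).tolist())
print(manip.state())
E
```

```text
pics
workcell.py
side [[-0.79, 0.22, -0.56, -191.44], [-0.61, -0.29, 0.74, 1039.08], [0.0, 0.93, 0.36, 582.34], [0.0, 0.0, 0.0, 1.0]]
top [[0.01, 0.99, -0.17, 321.98], [-1.0, 0.01, 0.0, 87.35], [0.0, 0.17, 0.99, 1186.11], [0.0, 0.0, 0.0, 1.0]]
{'clock': 0.1, 'q': array([ 7.19105219e+01,  1.51667364e+01,  9.19737262e+01, -5.79860813e-04,
        7.29773297e+01, -2.11617639e+00]), 'joint_vel': array([ 0.034661  , -0.15036721, -0.07425349,  0.0287707 , -0.02536669,
        0.07012539]), 'joint_torque': array([-4.51195501e-04, -5.16699743e+01, -3.68592954e+01, -7.89721730e-05,
        6.21071435e-03,  1.87827993e-05]), 'position': array([185.55545688, 648.24184709, 199.66150867]), 'eef_rot': array([-1.79882268e+02, -3.79584750e-03,  1.64026865e+02]), 'ft_force': array([-1.32785946, -0.20443659,  0.79661615]), 'torque': array([ 0.00055123, -0.00261438, -0.01443513]), 'gripper_force': 0.0, 'finger_gap': 85.30625003418058}
```

View pics/top0b.png

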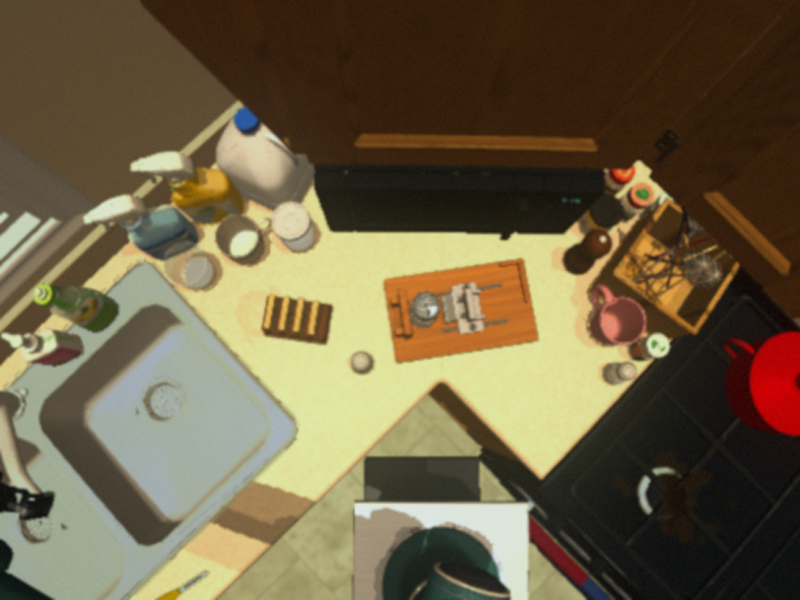

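View pics/side0b.png

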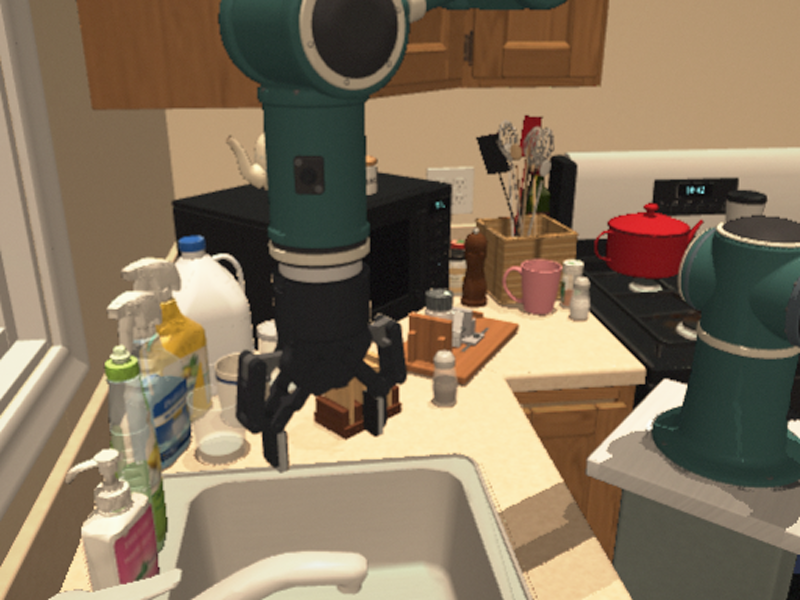

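The top view shows the caddy at about (297,318), the board at about (461,310), and the jar at about (425,308) (800x600 scale). Next, an enlarged crop.

```bash
python3 - <<'E'
from h import *
ims=[manip.grab_frame("top").astype(float) for _ in range(4)]
im=np.mean(ims,0).astype(np.uint8); cv2.imwrite("pics/topavg.png",im)
a=cv2.resize(im[158:238,235:350],None,fx=6.9,fy=6.9,interpolation=cv2.INTER_CUBIC)[:400]
cv2.imwrite("pics/c1.png",cv2.resize(im[160:240,240:348],(756,560),interpolation=cv2.INTER_CUBIC))
cv2.imwrite("pics/c2.png",cv2.resize(im[180:225,162:218],(784,630-630%14),interpolation=cv2.INTER_CUBIC)[:600])
E
```

```text
(no output)
```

View pics/c1.png

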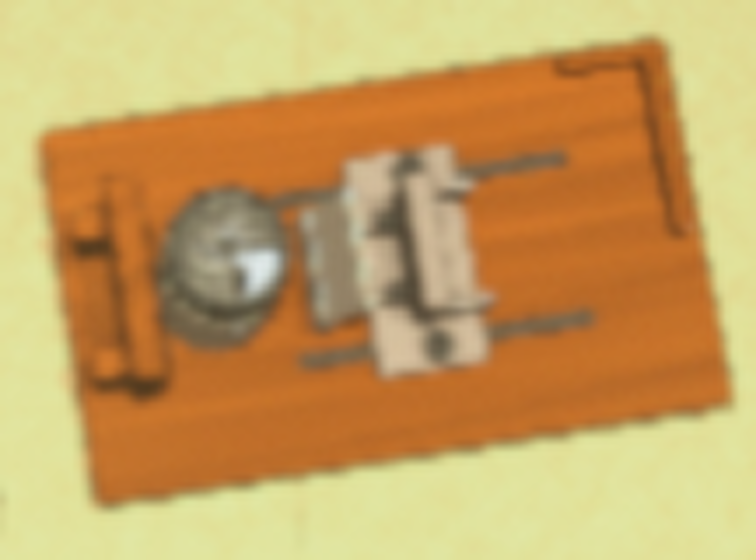

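View pics/c2.png

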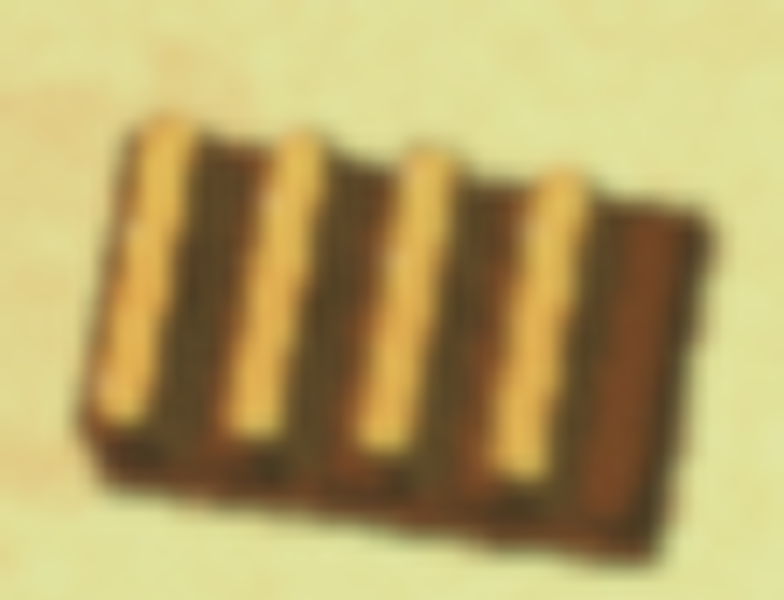

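```bash
cat >> h.py <<'E'
def c1(u,v): return (240+(u+.5)/7-.5,160+(v+.5)/7-.5)
def c2(u,v): return (162+(u+.5)/14-.5,180+(v+.5)/14-.5)
from scipy.optimize import least_squares
def pose(loc,px,p0,n="top"):
    loc=np.array(loc,float);px=np.array(px)
    def w(p):
        c,s=np.cos(p[2]),np.sin(p[2]); return np.c_[p[0]+c*loc[:,0]-s*loc[:,1],p[1]+s*loc[:,0]+c*loc[:,1],loc[:,2]]
    r=least_squares(lambda p:(proj(n,w(p))-px).ravel(),p0,x_scale=[100,100,1],diff_step=1e-3)
    return r.x,r.fun.reshape(-1,2)
def local(p,P):
    c,s=np.cos(p[2]),np.sin(p[2]);d=np.array(P[:2])-p[:2];return np.array([c*d[0]+s*d[1],-s*d[0]+c*d[1]]).round(1)
def world(p,x,y):
    c,s=np.cos(p[2]),np.sin(p[2]);return np.array([p[0]+c*x-s*y,p[1]+s*x+c*y]).round(1)
E
python3 - <<'E'
from h import *
b,e=pose([(80,135,20),(80,-135,20),(-80,-135,20),(-80,135,20)],[c1(40,132),c1(660,38),c1(732,402),c1(98,503)],[550,0,0.1])
print("board",b.round(3),np.degrees(b[2]),e.round(2).tolist())
px=[];loc=[]
for y,t,bt in((39,(172,118),(122,420)),(13,(304,132),(255,436)),(-13,(434,148),(385,448)),(-39,(564,168),(522,476))):
    loc+=[(30,y,94),(-30,y,94)];px+=[c2(*t),c2(*bt)]
c,e=pose(loc,px,[550,250,0]); print("caddy",c.round(3),np.degrees(c[2]),e.round(2).tolist())
for q,z in(((305,205),42),((322,327),42),((225,185),137),((225,315),137),((160,250),137),((288,250),137),((110,180),104),((135,180),104),((165,385),104)):
    print(q,z,local(b,at("top",c1(*q),z)))
np.save("b.npy",b);np.save("c.npy",c)
# side overlay
im=manip.grab_frame("side")
def L(P,Q,col):
    a=proj("side",[P,Q]);cv2.line(im,tuple(np.int32(a[0]*16)),tuple(np.int32(a[1]*16)),col,1,cv2.LINE_AA,4)
W=lambda p,x,y,z:[*world(p,x,y),z]
q=[(80,135),(80,-135),(-80,-135),(-80,135)]
for i in range(4): L(W(b,*q[i],20),W(b,*q[i-1],20),(255,0,0))
q=[(38,59),(38,-59),(-38,-59),(-38,59)]
for i in range(4): L(W(c,*q[i],0),W(c,*q[i-1],0),(0,0,255))
for y in(-39,-13,13,39): L(W(c,-30,y,94),W(c,30,y,94),(0,255,0))
q=[(40,100),(40,114),(-40,114),(-40,100)]
for i in range(4): L(W(b,*q[i],104),W(b,*q[i-1],104),(0,255,0))
cv2.imwrite("pics/s1.png",cv2.resize(im[170:290,180:340],(800,600),interpolation=cv2.INTER_CUBIC))
E
```

```text
board [5.02731e+02 0.00000e+00 1.19000e-01] 6.799838124808077 [[-11.69, -2.83], [-9.36, 1.1], [-12.14, 2.7], [-14.37, -1.53]]
caddy [479.755 268.279   0.   ] 0.0 [[-1.42, 1.64], [1.15, 1.76], [-1.45, 0.74], [1.15, 0.82], [-1.34, -0.31], [1.36, 0.06], [-1.12, -1.64], [1.18, -1.84]]
(305, 205) 42 [21.6 -2.6]
(322, 327) 42 [-29.1  -3.5]
(225, 185) 137 [16.5 35.6]
(225, 315) 137 [-32.4  41.2]
(160, 250) 137 [-5.4 62.6]
(288, 250) 137 [-10.5  15. ]
(110, 180) 104 [29.1 77.3]
(135, 180) 104 [28.1 67.7]
(165, 385) 104 [-52.4  65.1]
```

View pics/s1.png

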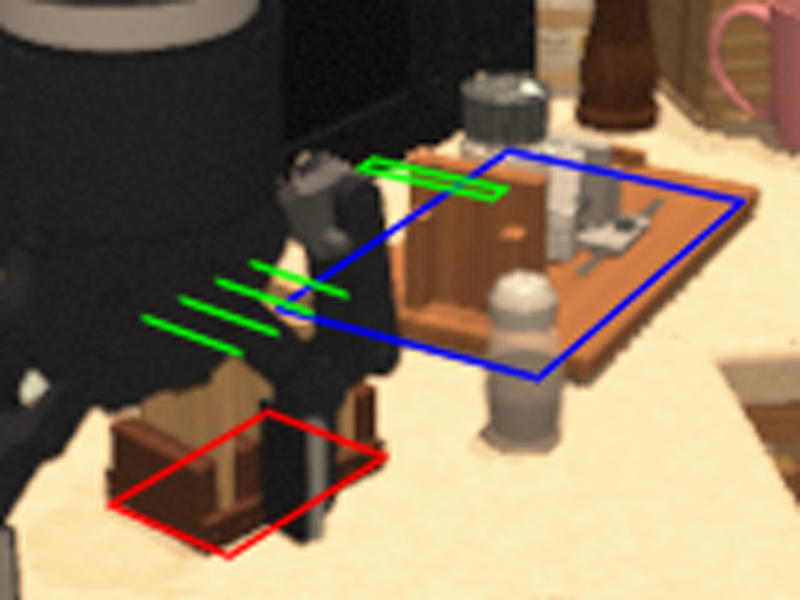

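The optimizer didn't converge (projection rounding and zero start), so I'll fix that.

```bash
sed -i 's/\[0\]\[:,0\].round(1)/[0][:,0]/; s/,diff_step=1e-3//' h.py
cat > fit.py <<'E'
from h import *
b,e=pose([(80,135,20),(80,-135,20),(-80,-135,20),(-80,135,20)],[c1(40,132),c1(660,38),c1(732,402),c1(98,503)],[550,5,0.1])
print("board",b.round(3),np.degrees(b[2]),e.round(2).tolist())
px=[];loc=[]
for y,t,bt in((39,(172,118),(122,420)),(13,(304,132),(255,436)),(-13,(434,148),(385,448)),(-39,(564,168),(522,476))):
    loc+=[(30,y,94),(-30,y,94)];px+=[c2(*t),c2(*bt)]
c,e=pose(loc,px,[550,250,-.1]); print("caddy",c.round(3),np.degrees(c[2]),e.round(2).tolist())
for q,z in(((305,205),42),((322,327),42),((225,185),137),((225,315),137),((160,250),137),((288,250),137),((110,180),104),((135,180),104),((165,385),104)):
    print(q,z,local(b,at("top",c1(*q),z)))
np.save("b.npy",b);np.save("c.npy",c)
# side overlay
im=manip.grab_frame("side")
def L(P,Q,col):
    a=proj("side",[P,Q]);cv2.line(im,tuple(np.int32(a[0]*16)),tuple(np.int32(a[1]*16)),col,1,cv2.LINE_AA,4)
W=lambda p,x,y,z:[*world(p,x,y),z]
q=[(80,135),(80,-135),(-80,-135),(-80,135)]
for i in range(4): L(W(b,*q[i],20),W(b,*q[i-1],20),(255,0,0))
q=[(38,59),(38,-59),(-38,-59),(-38,59)]
for i in range(4): L(W(c,*q[i],0),W(c,*q[i-1],0),(0,0,255))
for y in(-39,-13,13,39): L(W(c,-30,y,94),W(c,30,y,94),(0,255,0))
q=[(40,100),(40,114),(-40,114),(-40,100)]
for i in range(4): L(W(b,*q[i],104),W(b,*q[i-1],104),(0,255,0))
cv2.imwrite("pics/s2.png",cv2.resize(im[170:290,180:340],(800,600),interpolation=cv2.INTER_CUBIC))
E
python3 fit.py
```

```text
board [ 5.02854e+02 -3.49340e+01  1.67000e-01] 9.547453204473012 [[-0.79, -0.43], [0.7, -0.72], [0.72, 0.38], [-0.6, 0.66]]
caddy [ 4.80208e+02  2.68119e+02 -1.17000e-01] -6.731847169448818 [[0.06, -0.09], [0.13, -0.12], [-0.08, 0.11], [-0.01, -0.02], [-0.03, 0.17], [0.11, 0.37], [0.04, -0.05], [-0.23, -0.38]]
(305, 205) 42 [27.1 30.9]
(322, 327) 42 [-23.6  32.4]
(225, 185) 137 [23.9 69.2]
(225, 315) 137 [-24.7  77.2]
(160, 250) 137 [ 3.3 97.2]
(288, 250) 137 [-4.1 49.9]
(110, 180) 104 [ 38.5 110.3]
(135, 180) 104 [ 37.  100.7]
(165, 385) 104 [-43.5 102. ]
```

View pics/s2.png

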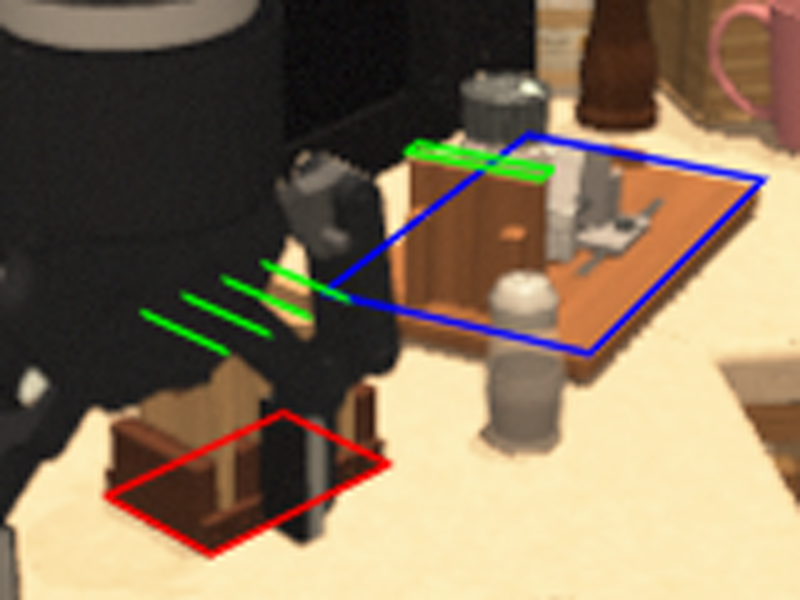

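Caddy overlay fits well. The board's fence is consistent within about 3 mm, and the shoe face sits near y=+31, so about two plates are expected. I'll set up a planning helper and go to plate_1.

```bash
cat > p.py <<'E'
# python3 p.py frame x y z dyaw -> shift in tool axes (closing axis along frame x)
import sys; from h import *
f,x,y,z=sys.argv[1],*map(float,sys.argv[2:5]); a=float(sys.argv[5]) if len(sys.argv)>5 else 0
p=np.load(f+".npy"); t=np.r_[world(p,x,y),z]; s=manip.state()
R0=R.from_euler("xyz",s["eef_rot"],degrees=True); Rt=R.from_euler("xyz",[180,0,np.degrees(p[2])+90+a],degrees=True)
d=R0.inv().apply(t-s["position"]); print("target",t,"rotvec",(R0.inv()*Rt).as_rotvec(degrees=True).round(2),"shift",d.round(1),"len",np.linalg.norm(d).round(0),"now local",local(p,s["position"]),s["position"].round(1),"q6",s["q"][5].round(1))
E
python3 p.py c 0 -39 180
```

```text
target [475.6 229.4 180. ] rotvec [-1.000e-02  1.000e-02  8.076e+01] shift [-394.1 -323.5   20.8] len 510.0 now local [-337.1  343.6] [185.7 648.8 200.7] q6 -2.1
```
Rows: linearly 13 rows ~ 39mm each, 6.2° each. Joint limit of 70% may slow. Only 10 rows, each row to be a pose; if I put the final target in each row, it goes max speed straight? "a row ... goes at most 41.7 mm": so can repeat target. First 10 rows: all the final target (translation and rotation clipped). Fine.

The manual's scale: shifts go in m and turns go in units of 10 degrees. Converting my numbers, -394 mm is -0.394, -323 mm is -0.323, 80.8 degrees is 8.08.

Call:
drive_effector(
  plan=[0, 0, 8.08, -0.394, -0.323, 0.021, 85, 0, 0, 8.08, -0.394, -0.323, 0.021, 85, 0, 0, 8.08, -0.394, -0.323, 0.021, 85, 0, 0, 8.08, -0.394, -0.323, 0.021, 85, 0, 0, 8.08, -0.394, -0.323, 0.021, 85, 0, 0, 8.08, -0.394, -0.323, 0.021, 85, 0, 0, 8.08, -0.394, -0.323, 0.021, 85, 0, 0, 8.08, -0.394, -0.323, 0.021, 85, 0, 0, 8.08, -0.394, -0.323, 0.021, 85, 0, 0, 8.08, -0.394, -0.323, 0.021, 85],
)

```text
clock: 1.23
position: [423.5, 304.9, 184.1]
eef_rot: [179.9, -0.0, 92.1]
ft_force: [0.3, 0.7, 0.8]
finger_gap: 85.0
gripper_force: 0.0
```

```bash
python3 p.py c 0 -39 180
```

```text
target [475.6 229.4 180. ] rotvec [ 0.05 -0.03  8.8 ] shift [-77.3  49.3   4.1] len 92.0 now local [-60.6  29.8] [423.5 304.9 184.1] q6 30.9
```

Call:
drive_effector(
  plan=[0, 0, 0.9, -0.077, 0.049, 0.004, 85, 0, 0, 0.9, -0.077, 0.049, 0.004, 85, 0, 0, 0.9, -0.077, 0.049, 0.004, 85, 0, 0, 0.9, -0.077, 0.049, 0.004, 85, 0, 0, 0.9, -0.077, 0.049, 0.004, 85],
)

```text
clock: 1.65
position: [474.8, 231.7, 179.8]
eef_rot: [-180.0, -0.0, 83.3]
ft_force: [0.3, 0.5, 0.9]
finger_gap: 84.7
gripper_force: 0.0
```

```bash
python3 p.py c 0 -39 61; python3 - <<'E'
from h import *
im=manip.grab_frame("side")
cv2.imwrite("pics/s3.png",cv2.resize(im[150:300,170:370],(800,600),interpolation=cv2.INTER_CUBIC))
E
```

```text
target [475.6 229.4  61. ] rotvec [-0.03 -0.04  0.06] shift [ -2.3   1.2 118.8] len 119.0 now local [ -1.1 -36.8] [474.8 231.7 179.8] q6 29.9
```

View pics/s3.png

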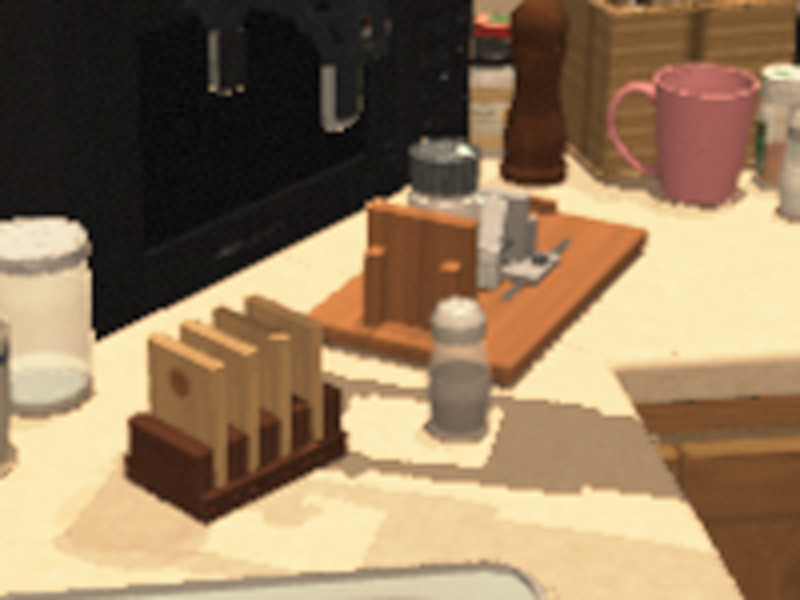

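Clear view: plate_4 top is (150,338)-(225,370), plate_1 top (248,298)-(322,325), and the fence's top back corners are (367,202),(477,225). I'll compare these with the predictions.

```bash
python3 - <<'E'
from h import *
b=np.load("b.npy");c=np.load("c.npy")
s=lambda P:((proj("side",P)-[170,150]+.5)*4-.5).round(0).tolist()
W=lambda p,x,y,z:[*world(p,x,y),z]
print("p4",s([W(c,30,44,94),W(c,-30,44,94)]),"p1",s([W(c,30,-34,94),W(c,-30,-34,94)]))
print("fence",s([W(b,40,114,104),W(b,-40,114,104)]))
print("deck",s([W(b,-80,135,20),W(b,-80,-135,20)]),"bottom",s([W(b,-80,135,0),W(b,-80,-135,0)]))
st=manip.state();print(s([st["position"]]),st["position"])
E
```

```text
p4 [[147.0, 332.0], [215.0, 364.0]] p1 [[244.0, 293.0], [313.0, 322.0]]
fence [[365.0, 201.0], [473.0, 223.0]]
deck [[512.0, 363.0], [650.0, 224.0]] bottom [[511.0, 390.0], [648.0, 247.0]]
[[281.0, 175.0]] [474.31115392 232.45767574 179.73774524]
```

```bash
python3 - <<'E'
from h import *
print(proj("side",[[185.7,648.8,200.7],[185.7,648.8,213.7]])*1.5625)
im=manip.grab_frame("side")[140:210,200:280]
cv2.imwrite("pics/s4.png",cv2.resize(cv2.convertScaleAbs(im,alpha=3),(640,560),interpolation=cv2.INTER_CUBIC))
E
```

```text
[[327.55089599 490.03239557]
 [327.04573249 477.26929998]]
```

View pics/s4.png

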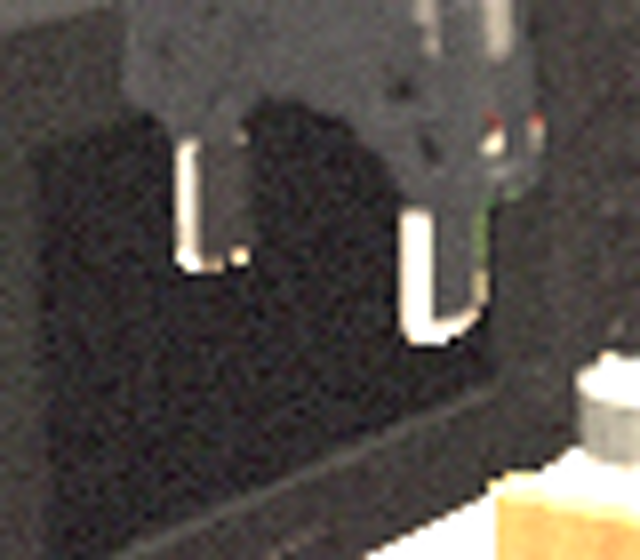

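```bash
python3 - <<'E'
from h import *
st=manip.state();p=st["position"];Y=R.from_euler("xyz",st["eef_rot"],degrees=True).apply([0,1,0])
for h in(0,13,27,40): print(h,[((proj("side",[p+s*w*Y+[0,0,h]])[0]-[200,140]+.5)*8).round(0).tolist() for s in(1,-1) for w in (42,)])
p=np.array([185.7,648.8,200.7]);Y=np.array([.276,.961,0])
for h in(0,13,27,40): print(h,[(proj("side",[p+s*43*Y+[0,0,h]])[0]*1.5625).round(0).tolist() for s in(1,-1)])
E
```

```text
0 [[225.0, 396.0], [424.0, 468.0]]
13 [[224.0, 356.0], [424.0, 426.0]]
27 [[223.0, 312.0], [424.0, 380.0]]
40 [[222.0, 271.0], [424.0, 337.0]]
0 [[283.0, 508.0], [369.0, 473.0]]
13 [[282.0, 495.0], [369.0, 461.0]]
27 [[281.0, 481.0], [368.0, 447.0]]
40 [[280.0, 467.0], [368.0, 434.0]]
```

Converted, 119 mm is 0.119, 80 mm is 0.08.

Call:
drive_effector(
  plan=[0, 0, 0, -0.0025, 0.0005, 0.04, 85, 0, 0, 0, -0.0025, 0.0005, 0.08, 85, 0, 0, 0, -0.0025, 0.0005, 0.119, 85, 0, 0, 0, -0.0025, 0.0005, 0.119, 85, 0, 0, 0, -0.0025, 0.0005, 0.119, 55, 0, 0, 0, -0.0025, 0.0005, 0.119, 55, 0, 0, 0, -0.0025, 0.0005, 0.119, 55, 0, 0, 0, -0.0025, 0.0005, 0.119, 55, 0, 0, 0, -0.0025, 0.0005, 0.119, 55, 0, 0, 0, -0.0025, 0.0005, 0.119, 55],
)

```text
clock: 2.58
position: [476.3, 229.7, 62.5]
eef_rot: [179.8, -0.1, 83.4]
ft_force: [-0.2, -0.5, 0.6]
finger_gap: 54.7
gripper_force: 0.0
```

```bash
python3 p.py c 0 -39 61
```

```text
target [475.6 229.4  61. ] rotvec [ 0.15 -0.09  0.14] shift [-0.4 -0.6  1.5] len 2.0 now local [  0.6 -38.6] [476.3 229.7  62.5] q6 29.6
```

The fingers sit about 27 mm higher than the reported TCP suggests (image and touch agree). I'll reopen, go lower and grip.

Call:
drive_effector(
  plan=[0, 0, 0, 0, 0, 0, 85, 0, 0, 0, 0, 0, 0, 85, 0, 0, 0, 0, 0, 0, 85, 0, 0, 0, 0, 0, 0, 85, 0, 0, 0, 0, 0, 0.008, 85, 0, 0, 0, 0, 0, 0.016, 85, 0, 0, 0, 0, 0, 0.024, 85, 0, 0, 0, 0, 0, 0.027, 85, 0, 0, 0, 0, 0, 0.027, 85],
)

```text
clock: 3.33
position: [473.5, 228.5, 31.8]
eef_rot: [-179.8, 0.1, 83.4]
ft_force: [0.2, 0.0, 0.2]
finger_gap: 84.8
gripper_force: 0.0
```

Call:
drive_effector(
  plan=[0, 0, 0, 0, 0, 0, 50, 0, 0, 0, 0, 0, 0, 50, 0, 0, 0, 0, 0, 0, 50, 0, 0, 0, 0, 0, 0, 50, 0, 0, 0, 0, 0, 0, 50, 0, 0, 0, 0, 0, 0, 50],
)

```text
clock: 3.83
position: [475.7, 229.5, 34.3]
eef_rot: [179.9, -0.0, 83.4]
ft_force: [0.4, -0.1, 2.9]
finger_gap: 58.7
gripper_force: 64.3
```

Call:
drive_effector(
  plan=[0, 0, 0, 0, 0, -0.015, 50, 0, 0, 0, 0, 0, -0.045, 50, 0, 0, 0, 0, 0, -0.08, 50, 0, 0, 0, 0, 0, -0.115, 50, 0, 0, 0, 0, 0, -0.141, 50, 0, 0, 0, 0, 0, -0.141, 50, 0, 0, 0, 0, 0, -0.141, 50, 0, 0, 0, 0, 0, -0.141, 50],
)

```text
clock: 4.5
position: [474.3, 228.8, 173.8]
eef_rot: [-179.9, 0.0, 83.4]
ft_force: [-0.7, 0.1, -0.7]
finger_gap: 58.8
gripper_force: 65.0
```

```bash
python3 p.py b 0 39.5 175; python3 - <<'E'
from h import *
cv2.imwrite("pics/side_lift.png",manip.grab_frame("side"))
E
```

```text
target [496.3   4.  175. ] rotvec [ -0.07   0.03 -16.14] shift [-220.8   47.7   -1.1] len 226.0 now local [ 15.6 264.8] [474.3 228.8 173.8] q6 29.6
```

Call:
drive_effector(
  plan=[0, 0, -0.4, -0.035, 0.008, -0.003, 50, 0, 0, -0.9, -0.075, 0.016, -0.003, 50, 0, 0, -1.3, -0.115, 0.025, -0.003, 50, 0, 0, -1.61, -0.155, 0.034, -0.003, 50, 0, 0, -1.61, -0.195, 0.042, -0.003, 50, 0, 0, -1.61, -0.221, 0.048, -0.003, 50, 0, 0, -1.61, -0.221, 0.048, -0.003, 50, 0, 0, -1.61, -0.221, 0.048, -0.003, 50, 0, 0, -1.61, -0.221, 0.048, -0.003, 50, 0, 0, -1.61, -0.221, 0.048, -0.003, 50],
)

```text
clock: 5.38
position: [496.6, 5.2, 176.6]
eef_rot: [-179.9, -0.1, 99.6]
ft_force: [-0.3, 0.9, -0.4]
finger_gap: 58.5
gripper_force: 65.1
```

```bash
python3 p.py b 0 39.5 110; python3 - <<'E'
from h import *
for n in("side","top"): cv2.imwrite(f"pics/{n}5.png",manip.grab_frame(n))
a=cv2.imread("pics/side5.png")[120:270,200:370];b=cv2.imread("pics/top5.png")[150:250,230:350]
a=cv2.resize(a,(400,353),interpolation=cv2.INTER_CUBIC);b=cv2.resize(b,(400,333),interpolation=cv2.INTER_CUBIC)
cv2.imwrite("pics/v5.png",np.hstack([a[:333],b]))
E
```

```text
target [496.3   4.  110. ] rotvec [-0.12 -0.05  0.02] shift [-1.2 -0.3 66.6] len 67.0 now local [ 0.5 40.6] [496.6   5.2 176.6] q6 -11.9
```

View pics/v5.png

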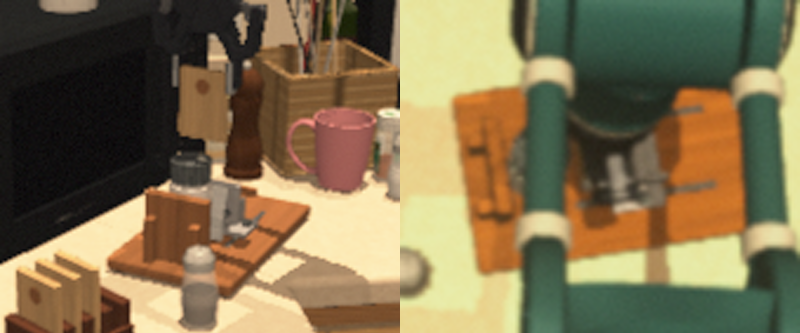

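```bash
python3 - <<'E'
from h import *
b=np.load("b.npy")
q=np.array(cal("side")[2][:3,3])
for z in(145,153,160): print(z,[((proj("side",[[*world(b,x,y),z]])[0]-[200,120])*2.353).round(0).tolist() for x,y in((30,45.6),(-30,45.6),(-30,35.6))])
E
```

```text
145 [[177.0, 138.0], [224.0, 146.0], [227.0, 144.0]]
153 [[177.0, 132.0], [224.0, 140.0], [228.0, 137.0]]
160 [[178.0, 126.0], [224.0, 134.0], [228.0, 132.0]]
```

Call:
drive_effector(
  plan=[0, 0, 0, -0.001, 0, 0.02, 50, 0, 0, 0, -0.001, 0, 0.04, 50, 0, 0, 0, -0.001, 0, 0.06, 50, 0, 0, 0, -0.001, 0, 0.08, 50, 0, 0, 0, -0.001, 0, 0.095, 50, 0, 0, 0, -0.001, 0, 0.105, 50, 0, 0, 0, -0.001, 0, 0.105, 50, 0, 0, 0, -0.001, 0, 0.105, 50],
)

```text
clock: 6.15
position: [497.2, 3.8, 72.5]
eef_rot: [-179.9, -0.0, 99.6]
ft_force: [-0.0, 1.3, -0.4]
finger_gap: 58.4
gripper_force: 65.0
```

```bash
python3 p.py b 0 39.5 46
```

```text
target [496.3   4.   46. ] rotvec [-0.05 -0.01  0.03] shift [ 0.4 -0.9 26.5] len 27.0 now local [ 0.9 39.1] [497.2   3.8  72.5] q6 -12.0
```

Call:
drive_effector(
  plan=[0, 0, 0, 0, -0.0009, 0.008, 50, 0, 0, 0, 0, -0.0009, 0.016, 50, 0, 0, 0, 0, -0.0009, 0.021, 50, 0, 0, 0, 0, -0.0009, 0.024, 50, 0, 0, 0, 0, -0.0009, 0.026, 50, 0, 0, 0, 0, -0.0009, 0.026, 50],
)

```text
clock: 6.65
position: [496.2, 3.0, 46.2]
eef_rot: [-179.9, -0.0, 99.5]
ft_force: [-0.3, 1.1, -0.6]
finger_gap: 58.8
gripper_force: 65.1
```

```bash
python3 p.py b 0 39.5 46
```

```text
target [496.3   4.   46. ] rotvec [-0.05 -0.02 -0.05] shift [0.9 0.3 0.2] len 1.0 now local [-0.3 38.5] [496.2   3.   46.2] q6 -12.0
```

Converted, 3 mm is 0.003, 1 mm is 0.001.

Call:
drive_effector(
  plan=[0, 0, 0, 0.001, 0, 0, 50, 0, 0, 0, 0.002, 0, 0, 50, 0, 0, 0, 0.003, 0, 0, 50, 0, 0, 0, 0.004, 0, 0, 50, 0, 0, 0, 0.0045, 0, 0, 50, 0, 0, 0, 0.0045, 0, 0, 50, 0, 0, 0, 0.0045, 0, 0, 50],
)

```text
clock: 7.23
position: [496.5, 7.1, 47.2]
eef_rot: [179.9, 0.0, 99.5]
ft_force: [0.5, -2.9, 0.5]
finger_gap: 58.3
gripper_force: 65.2
```

```bash
python3 p.py b 0 45 46
```

```text
target [495.4   9.4  46. ] rotvec [ 0.07  0.05 -0.03] shift [ 2.5 -0.7  1.2] len 3.0 now local [ 0.7 42.5] [496.5   7.1  47.2] q6 -11.5
```

Call:
drive_effector(
  plan=[0, 0, 0, 0.0005, 0, 0, 50, 0, 0, 0, 0.001, 0, 0, 50, 0, 0, 0, 0.0015, 0, 0, 50, 0, 0, 0, 0.0015, 0, 0, 50, 0, 0, 0, 0.0015, 0, 0, 50],
)

```text
clock: 7.65
position: [496.3, 7.9, 47.1]
eef_rot: [179.9, 0.1, 99.5]
ft_force: [1.1, -7.5, 3.4]
finger_gap: 58.8
gripper_force: 65.3
```

```bash
python3 p.py b 0 45 46
```

```text
target [495.4   9.4  46. ] rotvec [ 0.06  0.12 -0.01] shift [ 1.7 -0.7  1.1] len 2.0 now local [ 0.7 43.3] [496.3   7.9  47.1] q6 -11.4
```

Call:
drive_effector(
  plan=[0, 0, 0, -0.0005, 0, 0.001, 50, 0, 0, 0, -0.0005, 0, 0.002, 50, 0, 0, 0, -0.0005, 0, 0.003, 50, 0, 0, 0, -0.0005, 0, 0.003, 50, 0, 0, 0, -0.0005, 0, 0.003, 50],
)

```text
clock: 8.07
position: [496.4, 7.9, 44.3]
eef_rot: [179.9, 0.1, 99.5]
ft_force: [0.7, -5.2, 3.7]
finger_gap: 58.9
gripper_force: 65.5
```

```bash
python3 p.py b 0 43 44
```

```text
target [495.7   7.5  44. ] rotvec [ 0.06  0.06 -0.03] shift [-0.3 -0.8  0.3] len 1.0 now local [ 0.8 43.3] [496.4   7.9  44.3] q6 -11.4
```

The manual's scale: shifts go in m and turns go in units of 10 degrees. Converting my numbers, 2 mm is 0.002, 1 mm is 0.001.

Call:
drive_effector(
  plan=[0, 0, 0, -0.0003, 0, 0.001, 50, 0, 0, 0, -0.0003, 0, 0.002, 50, 0, 0, 0, -0.0003, 0, 0.002, 50, 0, 0, 0, -0.0003, 0, 0.002, 50],
)

```text
clock: 8.4
position: [496.6, 7.9, 44.1]
eef_rot: [180.0, 0.0, 99.5]
ft_force: [-3.2, -4.6, 16.1]
finger_gap: 58.8
gripper_force: 66.9
```

```bash
python3 p.py b 0 43 44
```

```text
target [495.7   7.5  44. ] rotvec [ 0.04  0.03 -0.03] shift [-0.2 -0.9  0.1] len 1.0 now local [ 0.9 43.3] [496.6   7.9  44.1] q6 -11.4
```

Converted, -1.5 mm is -0.0015.

Call:
drive_effector(
  plan=[0, 0, 0, 0, 0, -0.0015, 50, 0, 0, 0, 0, 0, -0.0015, 85, 0, 0, 0, 0, 0, -0.0015, 85, 0, 0, 0, 0, 0, -0.0015, 85, 0, 0, 0, 0, 0, -0.0015, 85, 0, 0, 0, 0, 0, -0.0015, 85],
)

```text
clock: 8.9
position: [495.2, 8.5, 42.7]
eef_rot: [-179.9, -0.0, 99.5]
ft_force: [-0.2, 0.1, 0.3]
finger_gap: 85.1
gripper_force: 0.0
```

Call:
drive_effector(
  plan=[0, 0, 0, 0, 0, -0.02, 85, 0, 0, 0, 0, 0, -0.05, 85, 0, 0, 0, 0, 0, -0.085, 85, 0, 0, 0, 0, 0, -0.12, 85, 0, 0, 0, 0, 0, -0.13, 85, 0, 0, 0, 0, 0, -0.13, 85],
)

```text
clock: 9.4
position: [498.9, 8.2, 177.4]
eef_rot: [179.5, 0.1, 99.5]
ft_force: [0.2, 0.7, -0.2]
finger_gap: 84.7
gripper_force: 0.0
```

```bash
python3 p.py c 0 -13 175
```

```text
target [478.7 255.2 175. ] rotvec [4.600e-01 1.000e-02 1.624e+01] shift [246.9  20.9   2.2] len 248.0 now local [  49.  -255.9] [498.9   8.2 177.4] q6 -11.4
```

Converted, 247 mm is 0.247, 235 mm is 0.235, 16.2 degrees is 1.62.

Call:
drive_effector(
  plan=[0, 0, 0.5, 0.04, 0.003, 0, 85, 0, 0, 1, 0.08, 0.007, 0, 85, 0, 0, 1.62, 0.12, 0.011, 0, 85, 0, 0, 1.62, 0.16, 0.014, 0, 85, 0, 0, 1.62, 0.2, 0.017, 0, 85, 0, 0, 1.62, 0.235, 0.02, 0, 85, 0, 0, 1.62, 0.247, 0.021, 0, 85, 0, 0, 1.62, 0.247, 0.021, 0, 85, 0, 0, 1.62, 0.247, 0.021, 0, 85],
)

```text
clock: 10.15
position: [474.4, 254.9, 171.1]
eef_rot: [-179.8, 0.1, 83.4]
ft_force: [0.1, -0.4, -0.8]
finger_gap: 85.1
gripper_force: 0.0
```

```bash
python3 p.py c 0 -13 34.3; python3 - <<'E'
from h import *
cv2.imwrite("pics/top6.png",np.mean([manip.grab_frame("top").astype(float) for _ in range(3)],0))
im=cv2.imread("pics/top6.png")
print(im.shape)
E
```

```text
target [478.7 255.2  34.3] rotvec [-0.16  0.15  0.15] shift [  1.2   4.7 136.8] len 137.0 now local [ -4.2 -13.8] [474.4 254.9 171.1] q6 32.2
(384, 512, 3)[ WARN:0@2.929] global loadsave.cpp:1063 imwrite_ Unsupported depth image for selected encoder is fallbacked to CV_8U.
```

```bash
python3 p.py c 0 -13 34.3
```

```text
target [478.7 255.2  34.3] rotvec [-0.07  0.08 -0.03] shift [  2.1   3.3 138. ] len 138.0 now local [ -3.1 -14.9] [475.4 253.7 172.3] q6 32.2
```

Call:
drive_effector(
  plan=[0, 0, 0, 0.001, 0.002, 0.035, 85, 0, 0, 0, 0.001, 0.002, 0.075, 85, 0, 0, 0, 0.001, 0.002, 0.11, 85, 0, 0, 0, 0.001, 0.002, 0.13, 85, 0, 0, 0, 0.001, 0.002, 0.138, 85, 0, 0, 0, 0.001, 0.002, 0.138, 85, 0, 0, 0, 0.001, 0.002, 0.138, 85],
)

```text
clock: 10.88
position: [478.6, 255.4, 35.9]
eef_rot: [180.0, -0.0, 83.2]
ft_force: [-1.4, 0.1, -0.6]
finger_gap: 85.0
gripper_force: 0.0
```

```bash
python3 p.py c 0 -13 34.3
```

```text
target [478.7 255.2  34.3] rotvec [ 0.03 -0.02 -0.04] shift [-0.1  0.1  1.6] len 2.0 now local [ -0.1 -12.9] [478.6 255.4  35.9] q6 32.2
```

Converted, 1 mm is 0.001.

Call:
drive_effector(
  plan=[0, 0, 0, 0, 0, 0.001, 50, 0, 0, 0, 0, 0, 0.001, 50, 0, 0, 0, 0, 0, 0.001, 50, 0, 0, 0, 0, 0, 0.001, 50, 0, 0, 0, 0, 0, 0.001, 50, 0, 0, 0, 0, 0, 0.001, 50],
)

```text
clock: 11.38
position: [480.0, 256.9, 36.8]
eef_rot: [179.8, -0.1, 83.3]
ft_force: [0.3, -1.2, 6.8]
finger_gap: 58.6
gripper_force: 64.1
```

Call:
drive_effector(
  plan=[0, 0, 0, 0, 0, -0.015, 50, 0, 0, 0, 0, 0, -0.045, 50, 0, 0, 0, 0, 0, -0.08, 50, 0, 0, 0, 0, 0, -0.115, 50, 0, 0, 0, 0, 0, -0.145, 50, 0, 0, 0, 0, 0, -0.145, 50, 0, 0, 0, 0, 0, -0.145, 50, 0, 0, 0, 0, 0, -0.145, 50],
)

```text
clock: 12.05
position: [477.5, 255.9, 179.2]
eef_rot: [180.0, -0.0, 83.3]
ft_force: [-0.1, 0.1, -0.2]
finger_gap: 58.6
gripper_force: 65.1
```

```bash
python3 p.py b 0 31.7 178
```

```text
target [497.6  -3.7 178. ] rotvec [ 1.000e-02 -1.000e-02 -1.623e+01] shift [-255.5   50.2    1.2] len 260.0 now local [ 23.2 291. ] [477.5 255.9 179.2] q6 32.2
```

Converted, -255.5 mm is -0.2555, -230 mm is -0.23, -16.2 degrees is -1.62.

Call:
drive_effector(
  plan=[0, 0, -0.4, -0.035, 0.007, 0, 50, 0, 0, -0.9, -0.075, 0.015, 0, 50, 0, 0, -1.3, -0.115, 0.023, 0, 50, 0, 0, -1.62, -0.155, 0.031, 0, 50, 0, 0, -1.62, -0.195, 0.038, 0, 50, 0, 0, -1.62, -0.23, 0.045, 0, 50, 0, 0, -1.62, -0.2555, 0.05, 0, 50, 0, 0, -1.62, -0.2555, 0.05, 0, 50, 0, 0, -1.62, -0.2555, 0.05, 0, 50, 0, 0, -1.62, -0.2555, 0.05, 0, 50],
)

```text
clock: 12.88
position: [496.5, -3.2, 177.6]
eef_rot: [-179.8, -0.1, 99.5]
ft_force: [-0.6, 0.1, -0.8]
finger_gap: 58.7
gripper_force: 65.1
```

Call:
drive_effector(
  plan=[0, 0, 0, 0, 0, 0, 50],
)

```text
clock: 12.97
position: [496.9, -2.5, 178.2]
eef_rot: [-179.9, -0.1, 99.6]
ft_force: [-0.8, 0.8, 0.1]
finger_gap: 59.4
gripper_force: 65.1
```

```bash
python3 p.py b 0 31.7 95
```

```text
target [497.6  -3.7  95. ] rotvec [-0.11 -0.05  0.02] shift [-1.3  0.6 83.2] len 83.0 now local [-0.5 32.9] [496.9  -2.5 178.2] q6 -12.8
```

Converted, 65 mm is 0.065, 60 mm is 0.06.

Call:
drive_effector(
  plan=[0, 0, 0, -0.0012, 0.0005, 0.015, 50, 0, 0, 0, -0.0012, 0.0005, 0.03, 50, 0, 0, 0, -0.0012, 0.0005, 0.04, 50, 0, 0, 0, -0.0012, 0.0005, 0.05, 50, 0, 0, 0, -0.0012, 0.0005, 0.06, 50, 0, 0, 0, -0.0012, 0.0005, 0.065, 50, 0, 0, 0, -0.0012, 0.0005, 0.065, 50],
)

```text
clock: 13.55
position: [497.2, -4.4, 112.6]
eef_rot: [-179.8, -0.0, 99.5]
ft_force: [-0.9, 0.1, 0.1]
finger_gap: 58.6
gripper_force: 65.1
```

```bash
python3 p.py b 0 31.7 75
```

```text
target [497.6  -3.7  75. ] rotvec [-0.16 -0.04 -0.01] shift [ 0.6  0.6 37.6] len 38.0 now local [-0.5 31.1] [497.2  -4.4 112.6] q6 -12.9
```

Call:
drive_effector(
  plan=[0, 0, 0, 0, 0, 0.01, 50, 0, 0, 0, 0, 0, 0.02, 50, 0, 0, 0, 0, 0, 0.03, 50, 0, 0, 0, 0, 0, 0.038, 50, 0, 0, 0, 0, 0, 0.038, 50],
)

```text
clock: 13.97
position: [497.7, -2.9, 74.5]
eef_rot: [-180.0, -0.2, 99.4]
ft_force: [-0.4, 6.8, -1.0]
finger_gap: 58.3
gripper_force: 65.1
```

```bash
python3 p.py b 0 31.7 75
```

```text
target [497.6  -3.7  75. ] rotvec [-0.05 -0.22 -0.11] shift [-0.8 -0.2 -0.5] len 1.0 now local [ 0.2 32.5] [497.7  -2.9  74.5] q6 -12.9
```

Call:
drive_effector(
  plan=[0, 0, 0, 0.0003, 0, 0.003, 50, 0, 0, 0, 0.0006, 0, 0.006, 50, 0, 0, 0, 0.001, 0, 0.009, 50, 0, 0, 0, 0.001, 0, 0.009, 50],
)

```text
clock: 14.3
position: [498.6, -2.1, 67.0]
eef_rot: [179.9, -0.2, 99.5]
ft_force: [0.3, 6.3, 1.9]
finger_gap: 58.5
gripper_force: 65.6
```

```bash
python3 p.py b 0 33.2 46
```

```text
target [497.3  -2.2  46. ] rotvec [ 0.07 -0.16 -0.09] shift [ 0.1 -1.4 21. ] len 21.0 now local [ 1.3 33.1] [498.6  -2.1  67. ] q6 -12.8
```

Call:
drive_effector(
  plan=[0, 0, 0, 0.0002, 0, 0.003, 50, 0, 0, 0, 0.0004, 0, 0.006, 50, 0, 0, 0, 0.0005, 0, 0.009, 50, 0, 0, 0, 0.0005, 0, 0.009, 50],
)

```text
clock: 14.63
position: [498.8, -2.0, 58.9]
eef_rot: [179.9, -0.1, 99.5]
ft_force: [-0.7, 4.7, 7.1]
finger_gap: 58.3
gripper_force: 67.9
```

```bash
python3 p.py b 0 33.2 46
```

```text
target [497.3  -2.2  46. ] rotvec [ 0.08 -0.12 -0.07] shift [ 0.1 -1.5 12.9] len 13.0 now local [ 1.4 33.1] [498.8  -2.   58.9] q6 -12.8
```

Converted, 11 mm is 0.011, 9 mm is 0.009.

Call:
drive_effector(
  plan=[0, 0, 0, 0, -0.0005, 0.003, 50, 0, 0, 0, 0, -0.0008, 0.006, 50, 0, 0, 0, 0, -0.0008, 0.009, 50, 0, 0, 0, 0, -0.0008, 0.011, 50, 0, 0, 0, 0, -0.0008, 0.011, 50],
)

```text
clock: 15.05
position: [499.1, -2.3, 49.8]
eef_rot: [179.8, -0.1, 99.5]
ft_force: [-4.6, 5.1, 16.7]
finger_gap: 58.8
gripper_force: 72.7
```

```bash
python3 p.py b 0 33.2 46
```

```text
target [497.3  -2.2  46. ] rotvec [ 0.17 -0.08 -0.07] shift [ 0.4 -1.7  3.8] len 4.0 now local [ 1.7 32.8] [499.1  -2.3  49.8] q6 -12.8
```

Call:
drive_effector(
  plan=[0, 0, 0, 0, 0, 0.001, 50, 0, 0, 0, 0, 0, 0.002, 50, 0, 0, 0, 0, 0, 0.002, 50],
)

```text
clock: 15.3
position: [499.2, -2.5, 48.4]
eef_rot: [179.8, -0.1, 99.5]
ft_force: [-6.4, 3.4, 21.8]
finger_gap: 58.6
gripper_force: 73.9
```

```bash
python3 p.py b 0 33.2 46
```

```text
target [497.3  -2.2  46. ] rotvec [ 0.18 -0.07 -0.07] shift [ 0.6 -1.8  2.4] len 3.0 now local [ 1.7 32.6] [499.2  -2.5  48.4] q6 -12.8
```

Converted, 2 mm is 0.002, 1 mm is 0.001.

Call:
drive_effector(
  plan=[0, 0, 0, 0.0005, 0, 0.001, 50, 0, 0, 0, 0.0005, 0, 0.002, 50, 0, 0, 0, 0.0005, 0, 0.002, 50],
)

```text
clock: 15.55
position: [499.2, -2.2, 46.8]
eef_rot: [179.8, -0.0, 99.5]
ft_force: [-7.1, 2.6, 24.2]
finger_gap: 58.5
gripper_force: 75.4
```

```bash
python3 p.py b 0 33.2 46
```

```text
target [497.3  -2.2  46. ] rotvec [ 0.18 -0.04 -0.04] shift [ 0.3 -1.8  0.8] len 2.0 now local [ 1.8 32.9] [499.2  -2.2  46.8] q6 -12.7
```

Call:
drive_effector(
  plan=[0, 0, 0, 0, 0, 0.001, 50, 0, 0, 0, 0, 0, 0.002, 50, 0, 0, 0, 0, 0, 0.002, 50],
)

```text
clock: 15.8
position: [499.3, -2.3, 46.7]
eef_rot: [179.9, -0.0, 99.5]
ft_force: [-12.8, 3.1, 36.7]
finger_gap: 58.2
gripper_force: 76.9
```

```bash
python3 p.py b 0 33.2 46
```

```text
target [497.3  -2.2  46. ] rotvec [ 0.14 -0.04 -0.04] shift [ 0.5 -1.9  0.7] len 2.0 now local [ 1.9 32.7] [499.3  -2.3  46.7] q6 -12.7
```

Seated on the deck. I'll release, retreat and look.

Converted, -5 mm is -0.005.

Call:
drive_effector(
  plan=[0, 0, 0, 0, 0, -0.005, 50, 0, 0, 0, 0, 0, -0.005, 85, 0, 0, 0, 0, 0, -0.005, 85, 0, 0, 0, 0, 0, -0.005, 85, 0, 0, 0, 0, 0, -0.005, 85, 0, 0, 0, 0, 0, -0.005, 85],
)

```text
clock: 16.3
position: [496.6, -3.1, 45.3]
eef_rot: [-179.9, -0.0, 99.5]
ft_force: [0.0, 0.4, 0.5]
finger_gap: 85.0
gripper_force: 0.0
```

Call:
drive_effector(
  plan=[0, 0, 0, 0, 0, -0.02, 85, 0, 0, 0, 0, 0, -0.05, 85, 0, 0, 0, 0, 0, -0.085, 85, 0, 0, 0, 0, 0, -0.12, 85, 0, 0, 0, 0.04, 0, -0.125, 85, 0, 0, 0, 0.08, 0, -0.125, 85, 0, 0, 0, 0.12, 0, -0.125, 85, 0, 0, 0, 0.16, 0, -0.125, 85, 0, 0, 0, 0.2, 0, -0.125, 85, 0, 0, 0, 0.2, 0, -0.125, 85],
)

```text
clock: 17.13
position: [462.7, 200.3, 171.0]
eef_rot: [-180.0, -0.2, 99.8]
ft_force: [-0.1, 0.3, -0.3]
finger_gap: 85.0
gripper_force: 0.0
```

```bash
python3 - <<'E'
from h import *
im=np.mean([manip.grab_frame("top").astype(float) for _ in range(5)],0); np.save("top7.npy",im)
print(proj("top",[[*world(np.load("b.npy"),0,73.2),137]]))
g=im.mean(2).astype(int)[184:212,258:288]
print("   ",*range(258,288))
for i,r in enumerate(g): print(184+i,*["%3d"%v for v in r])
cv2.imwrite("pics/side7.png",manip.grab_frame("side"))
E
```

```text
[[271.67121077 195.10958787]]
    258 259 260 261 262 263 264 265 266 267 268 269 270 271 272 273 274 275 276 277 278 279 280 281 282 283 284 285 286 287
184 131 132 133 135 136 134 134 134 135 135 135 135 135 134 136 135 136 135 136 137 137 140 141 142 140 143 147 140 132 129
185 128 128 132 134 135 136 136 136 136 136 136 136 134 133 135 135 136 136 135 136 143 151 157 157 162 169 171 156 134 126
186 129 125 129 135 138 138 138 137 138 136 133 132 129 126 128 130 132 132 132 131 146 166 175 176 177 181 181 167 142 125
187 128 122 126 136 138 137 136 137 139 133 120 120 125 127 123 117 119 126 126 119 132 164 181 186 185 184 184 176 152 125
188 126 124 126 134 136 134 132 131 137 135 119 120 132 138 131 114 109 116 119 109 116 155 180 184 178 177 182 181 164 135
189 128 125 125 132 133 130 126 122 126 132 136 138 1
[... 2098 characters left out ...]
 113 124 125 130 160 160 121 102 103 107 107  96  82  97 136 160 160 142 127 121
207 106 126 130 125 115 104 104 103 104 105 108 113 113 128 167 172 132 108 108 114 113  98  79  79  94 104 103  94  88  97
208  98 121 128 125 115 105 108 108 105 104 104 104 104 109 126 131 119 114 115 117 113  98  79  75  75  76  77  78  87 107
209  98 118 126 125 118 108 111 115 112 110 109 108 108 108 110 116 119 120 119 119 116 100  81  77  78  81  86  89  98 113
210 102 117 127 125 118 107 112 121 120 120 120 118 116 117 120 124 125 125 124 124 120 108  96  92  92 100 107 110 111 114
211 105 116 126 127 119 106 108 121 124 124 125 123 123 122 124 126 125 124 123 124 123 121 117 117 114 111 113 112 110 113
```

```bash
python3 - <<'E'
from h import *
b=np.load("b.npy")
P=lambda x,y,z:proj("top",[[*world(b,x,y),z]])[0].round(2)
print("plate1 far end top",P(30.9,43.3,104),P(30.9,45,104),"near",P(-29.1,45,104))
print("cap c",P(0,75,137),P(0,73.2,137)," edges",P(24,75,137),P(-24,75,137),P(0,51,137),P(0,99,137))
im=np.load("top7.npy"); g=im.mean(2)
print(g[182:190,280:286].astype(int))
# side: cap columns
s=cv2.imread("pics/side7.png").mean(2).astype(int)
c=proj("side",[[*world(b,0,75),137],[*world(b,0,75),120]]);print(c,proj("side",[[*world(b,10,75),120]]))
r=int(c[1,1]);print(r,s[r,int(c[1,0])-16:int(c[1,0])+17])
E
python3 p.py b 0 73.2 120
```

```text
plate1 far end top [280.11 184.25] [279.49 184.31] near [283.2 206. ]
cap c [271.02 195.22] [271.67 195.11]  edges [269.53 186.29] [272.52 204.21] [280.03 193.81] [261.95 196.63]
[[134 135 134 135 135 135]
 [136 136 135 134 135 136]
 [141 142 140 143 147 140]
 [157 157 162 169 171 156]
 [175 176 177 181 181 167]
 [181 186 185 184 184 176]
 [180 184 178 177 182 181]
 [178 180 171 169 179 181]]
[[280.58420367 186.487946  ]
 [280.45321628 192.34501278]] [[277.11877152 191.72708895]]
192 [ 19  22  23  19  20  20  22  60  76  56  57  59  60  64  55  56  59  57
  61  56  57  56  57  58  56 129 204 223 223 224 193  65  44]
target [490.7  37.3 120. ] rotvec [-0.03  0.03 -0.14] shift [-157.9    0.5   51. ] len 166.0 now local [-1.000e-01  2.312e+02] [464.4 193.  170.9] q6 10.4
```

Converted, -158 mm is -0.158, -120 mm is -0.12.

Call:
drive_effector(
  plan=[0, 0, 0, -0.04, 0, 0, 85, 0, 0, 0, -0.08, 0, 0, 85, 0, 0, 0, -0.12, 0.0005, 0.015, 85, 0, 0, 0, -0.15, 0.001, 0.035, 85, 0, 0, 0, -0.158, 0.0012, 0.051, 85, 0, 0, 0, -0.158, 0.0012, 0.051, 85, 0, 0, 0, -0.158, 0.0012, 0.051, 85, 0, 0, 0, -0.158, 0.0012, 0.051, 85],
)

```text
clock: 18.1
position: [491.9, 38.5, 121.0]
eef_rot: [180.0, -0.0, 99.4]
ft_force: [-0.4, 0.6, 0.2]
finger_gap: 85.0
gripper_force: 0.0
```

```bash
python3 p.py b 1 73.2 85
```

```text
target [491.7  37.4  85. ] rotvec [ 0.05 -0.02 -0.12] shift [-1.1 -0.4 36. ] len 36.0 now local [ 1.4 74.3] [491.9  38.5 121. ] q6 -7.9
```

Converted, 35 mm is 0.035, 24 mm is 0.024.

Call:
drive_effector(
  plan=[0, 0, 0, -0.0006, 0, 0.012, 85, 0, 0, 0, -0.0006, 0, 0.024, 85, 0, 0, 0, -0.0006, 0, 0.035, 85, 0, 0, 0, -0.0006, 0, 0.035, 85, 0, 0, 0, -0.0006, 0, 0.035, 85],
)

```text
clock: 18.52
position: [490.1, 38.6, 83.7]
eef_rot: [-179.8, -0.0, 99.6]
ft_force: [0.3, -0.6, -0.3]
finger_gap: 84.9
gripper_force: 0.0
```

```bash
python3 p.py b 1 73.2 85
```

```text
target [491.7  37.4  85. ] rotvec [-0.18 -0.02  0.02] shift [-1.5  1.3 -1.3] len 2.0 now local [-0.3 74.6] [490.1  38.6  83.7] q6 -8.0
```

Call:
drive_effector(
  plan=[0, 0, 0, 0, 0, 0, 55, 0, 0, 0, 0, 0, 0, 55, 0, 0, 0, 0, 0, 0, 51, 0, 0, 0, 0, 0, 0, 49, 0, 0, 0, 0, 0, 0, 47, 0, 0, 0, 0, 0, 0, 45, 0, 0, 0, 0, 0, 0, 40, 0, 0, 0, 0, 0, 0, 40, 0, 0, 0, 0, 0, 0, 40],
)

```text
clock: 19.27
position: [491.9, 38.1, 86.2]
eef_rot: [180.0, 0.0, 99.5]
ft_force: [-1.8, 0.6, 5.1]
finger_gap: 46.1
gripper_force: 60.4
```

```bash
python3 p.py b 1 73.2 85
```

```text
target [491.7  37.4  85. ] rotvec [ 0.04  0.   -0.05] shift [-0.7 -0.3  1.2] len 1.0 now local [ 1.3 73.9] [491.9  38.1  86.2] q6 -8.0
```

Call:
drive_effector(
  plan=[0, 0, 0.4, 0, 0, 0, 40, 0, 0, 0.9, 0, 0, 0, 40, 0, 0, 1.4, 0, 0, 0, 40, 0, 0, 1.9, 0, 0, 0, 40, 0, 0, 2.4, 0, 0, 0, 40, 0, 0, 2.9, 0, 0, 0, 40, 0, 0, 3.4, 0, 0, 0, 40, 0, 0, 3.9, 0, 0, 0, 40, 0, 0, 4.4, 0, 0, 0, 40, 0, 0, 4.6, 0, 0, 0, 40],
)

```text
clock: 20.1
position: [491.0, 38.5, 86.2]
eef_rot: [-179.9, 0.0, 53.3]
ft_force: [-4.5, 0.6, 7.3]
finger_gap: 45.8
gripper_force: 60.4
```

Call:
drive_effector(
  plan=[0, 0, 0, 0, 0, 0, 40, 0, 0, 0, 0, 0, 0, 40],
)

```text
clock: 20.27
position: [491.0, 38.5, 86.2]
eef_rot: [-179.9, 0.0, 53.5]
ft_force: [-4.7, 0.7, 9.1]
finger_gap: 45.8
gripper_force: 60.6
```

```bash
python3 - <<'E'
from h import *
s=manip.state();print(s["torque"],local(np.load("b.npy"),s["position"]))
E
```

```text
[ 0.27466483  0.90439241 -0.04101304] [ 0.5 74.4]
```

Converted, -80 mm is -0.08, -50 mm is -0.05.

Call:
drive_effector(
  plan=[0, 0, 0, 0, 0, 0, 50, 0, 0, 0, 0, 0, 0, 60, 0, 0, 0, 0, 0, 0, 85, 0, 0, 0, 0, 0, 0, 85, 0, 0, 0, 0, 0, 0, 85, 0, 0, 0, 0, 0, -0.02, 85, 0, 0, 0, 0, 0, -0.05, 85, 0, 0, 0, 0, 0, -0.08, 85, 0, 0, 0, 0, 0, -0.08, 85],
)

```text
clock: 21.02
position: [496.2, 38.2, 171.8]
eef_rot: [179.5, -0.4, 53.5]
ft_force: [1.5, 0.1, 0.2]
finger_gap: 84.9
gripper_force: 0.0
```

```bash
python3 p.py b 0 230 166
```

```text
target [464.7 191.9 166. ] rotvec [  0.63  -0.17 -46.04] shift [ 104.7 -116.8    5.5] len 157.0 now local [ 5.6 73.2] [496.2  38.2 171.8] q6 38.0
```

Call:
drive_effector(
  plan=[0, 0, 0, 0.026, -0.029, 0, 85, 0, 0, 0, 0.052, -0.058, 0, 85, 0, 0, 0, 0.078, -0.087, 0, 85, 0, 0, 0, 0.105, -0.117, 0, 85, 0, 0, 0, 0.105, -0.117, 0, 85, 0, 0, 0, 0.105, -0.117, 0, 85, 0, 0, 0, 0.105, -0.117, 0, 85],
)

```text
clock: 21.6
position: [459.8, 192.0, 164.8]
eef_rot: [180.0, 0.0, 53.6]
ft_force: [0.1, -0.8, 0.7]
finger_gap: 85.2
gripper_force: 0.0
```

```bash
cat > m.py <<'E'
from h import *
import sys
im=np.mean([manip.grab_frame("top").astype(float) for _ in range(6)],0); np.save(sys.argv[1],im)
def crop(a): return cv2.resize(np.clip(a[180:214,250:294],0,255).astype(np.uint8),None,fx=9,fy=9,interpolation=cv2.INTER_CUBIC)
cv2.imwrite("pics/"+sys.argv[1][:-4]+".png",np.hstack([crop(np.load("top7.npy")),crop(im)]))
g=im.mean(2).astype(int)[186:208,258:284]
print("   ",*range(258,284))
for i,r in enumerate(g): print(186+i,*["%3d"%v for v in r])
E
python3 m.py top8.npy
```

```text
    258 259 260 261 262 263 264 265 266 267 268 269 270 271 272 273 274 275 276 277 278 279 280 281 282 283
186 128 125 127 135 136 137 137 136 132 132 134 134 130 125 123 127 129 128 128 128 143 165 175 172 171 180
187 128 121 126 135 137 137 136 133 123 117 120 121 117 115 116 120 119 116 119 116 127 160 178 180 178 180
188 126 122 125 133 135 134 131 127 123 117 117 122 124 126 126 123 118 113 113 109 116 153 178 180 172 171
189 126 124 125 131 131 128 124 123 131 136 136 139 140 136 131 131 134 128 117 113 115 149 176 178 167 165
190 129 127 126 128 127 120 113 119 135 142 142 144 145 143 140 142 146 144 137 124 117 144 171 176 164 164
191 132 128 121 121 120 115 113 118 128 135 141 145 145 142 143 146 146 144 142 129 118 130 160 172 164 166
192 133 127 113 109 114 115 126 134 132 135 140 145 143 144 152 155 149 146 142 132 116 120 154 172 169 170
193 133 126 109 101 110 117 133 141 144 150 149 143 136 138 156 167 165 158 149 136 116 117 149 172 1
[... 818 characters left out ...]
 166 131 148 188 192 151 112  90  77  92 143 172 173
202 116 126 126 120 111 103  91  88  95 126 173 202 205 192 173 166 165 151 129 112  92  76  89 140 171 172
203 117 128 129 123 111 101 100  96  86  88 111 128 135 134 127 122 112 101 101 103  96  80  90 138 169 173
204 117 129 131 121 105  96 102 108 108  98  88  79  80  85  85  88  94 101 100  98  92  82  89 132 167 176
205 116 130 130 119 101  93  99 108 119 126 115  94  89  94 101 106 114 118 105  97  95  88  84 114 155 171
206 110 128 131 123 109  99  99 104 108 113 112 114 120 128 140 136 118 108 103 104 105  95  81  97 133 150
207 105 125 129 125 114 103 102 104 104 104 105 108 110 114 132 135 116 105 107 112 111  97  78  79  92  99
```

View pics/top8.png

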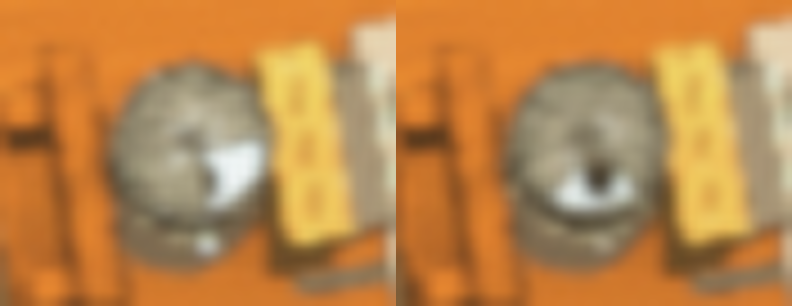

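The picture shows both plates side by side, seated between jar and shoe. The dark pour hole at about (600,175) sits centred in the white opening, which spans about (555–632,190), facing the board's front. The dial error is roughly 2–4°, within tolerance, so I'm handing in.

```bash
python3 -c "
from workcell import manip
print(manip.state()['clock']); print(manip.hand_in())"
```

```text
21.9
the job is handed in; nothing more can be done
None
```

I clamped the jar against the fence with plate_1 and plate_2, left plate_3 and plate_4 in the caddy, turned the dial until its opening lay over the pour hole (about 2–4° off by the last picture), let go of everything and handed in at 21.9 s; no verdict came back.

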